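# Build up a stool swivel on its spindle

### The job

Build up the stool swivel on the taller spindle, the one with the round foot: put on the rectangular steel plate first, then the thick black rubber buffer, then the flat wide metal washer, and last cap it with the black knob, open side down. Each part must go over the spindle and lie flat on the one before. Leave the short square-footed spindle empty, and do not shift the blue tray, the carton or the screwdriver.

Things in the scene. Friction and masses are not known exactly. Their poses are not given: they have to be found in the camera images.
- spindle: the target: a tall steel spindle on a round grey foot, fixed to the bench. Foot 90 mm in diameter and 12 mm high; on it a dark round shoulder 48 mm in diameter, its top 28 mm above the bench; from there the post, 16 mm in diameter, rises to 86 mm and tapers to a 6 mm tip at 96 mm. Origin: on its axis, at the bench (underside of the foot); z up.
- short_spindle: a second spindle, to be left empty: square grey foot 85 x 85 x 12 mm, the same shoulder (48 mm in diameter, top at 28 mm), but a short post whose tip is only 56 mm above the bench. Fixed. Origin: on its axis, at the bench; z up.
- plate: rectangular steel mounting plate, 100 x 56 mm and 12 mm thick, about 0.35 kg, lying flat, with a 24 mm hole through its middle and four small dark screw marks near the corners. Origin: centre of its underside; x along the 100 mm side, y along the 56 mm side, z up. It goes on first, its underside on the shoulder, turned any way.
- buffer: thick black rubber ring standing on its flat side: 54 mm outside diameter, 24 mm hole right through, 25 mm high, about 60 g, hard (does not squash). Origin: centre of its underside, z up. It goes on second.
- disc: flat wide round metal washer: 60 mm outside diameter, 24 mm hole, 14 mm thick, about 0.12 kg, lying flat. Origin: centre of its underside, z up. It goes on third.
- knob: round black ribbed plastic knob with a closed top, standing on its open side: 42 mm in diameter, 34 mm high (the straight side is 30 mm high), about 70 g, with a blind hole 24 mm in diameter and 22 mm deep in its underside. Origin: centre of its underside, z up. It goes on last, over the tip of the spindle.
- tray: bystander: blue three-cell tray of screws, 150 (x) x 190 (y) x 50 mm high, at the left of the work. Loose. Origin: centre of its underside. Leave it where it is.
- carton: bystander: small open cardboard box, 120 (x) x 100 (y) x 80 mm high, with two flaps that spread along x to about 100 mm from its middle and 105 mm high, at the right of the work. Loose. Origin: centre of its underside. Leave it where it is.
- screwdriver: bystander: screwdriver, 200 mm long, lying along its own x at the far side of the work. Loose. Origin near the middle of its length. Leave it where it is.
Things that resemble listed ones, but are neither listed nor needed, are in the scene too. Of the things like the disc, leave any that is brown or red; of the rest the larger one is meant.

How it is judged:
By the outcome, as a careful person would: the job done as asked, in the order asked, and still so for the second after the job is handed in, with the robot touching nothing.
It also fails if it takes over 99 s, if anything falls off the work surface, if the arm or the gripper's body presses on something with over 40 N, if the wrist force passes 120 N, or if a joint passes its speed limit or range.

### The arm

A 6-joint arm with a two-finger parallel gripper is mounted at the origin on the work surface. World frame = base frame: x ahead of the robot, y to its left, z up, the work surface at z = 0. Lengths are in m, angles in degrees, forces in N, time in s.
With the tool pointing down it reaches from about 0.3 to 0.75 m from the base axis. Payload 8.5 kg.
Tool frame: the origin (TCP) lies at the very end of the fingers, on their centre line; the grasp point (between the pads) lies env.pinch_z behind it (env.pinch_z is the distance from the TCP to the grasp point, in m); z points along the fingers, y is the line along which they close (so a half turn about z gives the same grasp; the last joint's range is limited). The gripper opens to 85 mm and grips with 20 to 120 N. Pads are 22 mm wide; open, the fingers measure 114 mm over their backs; the gripper's body (76 mm by 85 mm) begins 54 mm behind the grasp point. The pads swing forward as they close: fully open they stand 13 mm farther back than shut.
Start: joints at [-76.106, 21.807, 74.336, -0, 83.858, -12.336], TCP at [0.243, -0.493, 0.231] pointing down, gripper open.
Joint ranges: [-178.18, 178.18], [-50.72, 133.34], [12.68, 142.11], [-81.47, 261.47], [9.98, 163.14], [-165.26, 165.26]. Speed limits (degrees/s): [136.94, 136.94, 180, 180, 180, 180].

### API

Orientations are given as a 3x3 rotation matrix whose columns are the frame's x, y, z axes.
In Python, from rig import telemetry, get_image, env gives the robot as it stands. The module is installed in compiled form; this text tells all that it offers.
- The arm moves only by the tool apply_moves, never from a script. Its argument "series" is a list of rows, each a list of 7 numbers: the shift along the tool's x, y, z in mm, then the turn, a rotation vector about the tool's x, y, z in degrees, then the opening, from 0 (shut) to 1 (fully open). A call has 1 to 12 rows; each row shifts and turns the commanded pose from where the row before left it, along the tool's axes as they then stand; what a row does not reach is not made up. A row lasts 1/8 s, in which the tool goes at most 62.5 mm and 10.7 degrees, less where a joint would pass 70% of its speed; a pose out of reach is approached as far as the arm can. A call with a gripper value outside its range is refused whole. The fingers move at their own pace and stop on an object; "grip_force" is the grip in N (left out, the last holds). Time passes only in rows, so rows that do not move let the fingers close. It gives the time, the measured TCP pose, the force, the opening and the grip force at its end, in the units of the state.
- telemetry.observe(): the state, without advancing time (a new reading comes with each control period).
- get_image(name): name is "scene" or "top" or "wrist"; returns a dict with "frame" (420x560x3 uint8, red, green, blue), "z_map" (420x560 float32, m along the optical axis (not along the pixel's ray), 0 where there is no reading), "vertical_fov" (degrees; the focal length in pixels is half the picture's height over the tangent of half this angle, whatever the lens; pixels are square), "cx", "cy" (the principal point, pixels), "dist" ([k1, k2, p1, p2, k3] as OpenCV has them; the pictures are not rectified), "eye" and "attitude" of the camera in the world; the wrist camera has in their place "mount" (4x4, takes a point from camera to tool coordinates, whose origin is the TCP and whose axes are the flange's). Camera axes: x right, y up, looking along -z (the intrinsics and any distortion apply to the point x, -y, -z); pixel columns grow to the right and rows downward; lengths in m; the calibration is good to about 2 mm. A picture is of the moment at which its call begins: read the wrist's pose just before it.
- env.close_job(): hands the job in; it is judged then, once.
The state is a dict: "time_s": time; "q": joint angles; "qvel": joint speeds; "joint_efforts": joint torques, N m; "position": TCP position; "tool_rot": TCP orientation; "ft_force": force on the tool from outside, world axes, zero at the start; "wrist_torque": the same for the moment, N m; "grip_width": finger opening in m; "gripper_force": force on a finger pad.
Only numpy, scipy, OpenCV 4.12 (cv2) and the standard library are available. Lean on these libraries where they do the work, as an engineer would, in place of code of your own. Each camera call takes 0.05 s, during which the arm holds its last target. There are 200 camera calls.

## Working session

There is one attempt and no reset: what is moved stays moved. The work goes in short steps, Python scripts to look and compute and a tool call to move; the robot and the scene stay as the last step left them, time stands still between calls to the robot, and variables do not carry over. Pictures are saved under pics/ and viewed, at most 14 in all, crops included, and the job is handed in when it is done.

Besides the shell and the picture viewer there is one more tool, called after "Call:" by a JSON object that holds its "method" and its "body", one argument or row to a line. apply_moves: Moves the arm, as the interface text tells. Its arguments: {"type":"object","properties":{"series":{"type":"array"},"grip_force":{"type":"number"}},"required":["series"]}

```bash
mkdir -p pics; cat > h.py <<'E'
import numpy as np, cv2
from rig import telemetry, get_image, env
def K(im):
    f=210/np.tan(np.radians(im["vertical_fov"])/2)
    return np.array([[f,0,im["cx"]],[0,f,im["cy"]],[0,0,1.]]),np.array(im["dist"],float)
def grab(name):
    s=telemetry.observe(); im=get_image(name)
    if name=="wrist":
        T=np.eye(4);T[:3,:3]=s["tool_rot"];T[:3,3]=s["position"]
        M=T@np.array(im["mount"]); im["R"]=M[:3,:3];im["t"]=M[:3,3]
    else: im["R"]=np.array(im["attitude"]).reshape(3,3) if np.size(im["attitude"])==9 else im["attitude"];im["t"]=np.array(im["eye"])
    return im
def save(im,n): cv2.imwrite(f"pics/{n}.png",cv2.cvtColor(im["frame"],cv2.COLOR_RGB2BGR))
def rays(im,uv):
    k,d=K(im); p=cv2.undistortPoints(np.array(uv,float).reshape(-1,1,2),k,d).reshape(-1,2)
    c=np.c_[p[:,0],-p[:,1],-np.ones(len(p))]
    return c@np.array(im["R"]).T
def onplane(im,uv,z):
    r=rays(im,uv); return im["t"]+r*((z-im["t"][2])/r[:,2])[:,None]
def cloud(im):
    v,u=np.mgrid[0:420,0:560]; r=rays(im,np.c_[u.ravel(),v.ravel()])
    return (im["t"]+r*im["z_map"].reshape(-1,1)).reshape(420,560,3)
E
python3 - <<'E'
from h import *
s=telemetry.observe(); print({k:np.round(v,3).tolist() for k,v in s.items()}, env.pinch_z)
for n in("scene","top"):
    im=grab(n); save(im,n); print(n,im["vertical_fov"],im["dist"],im["attitude"],im["eye"])
E
```

```text
{'time_s': 0.0, 'q': [-76.106, 21.842, 74.385, -0.0, 83.86, -12.336], 'qvel': [-0.035, 0.07, -0.047, 0.01, -0.014, 0.005], 'joint_efforts': [0.0, -44.847, -23.128, -0.0, 0.005, 0.0], 'position': [0.243, -0.493, 0.231], 'tool_rot': [[0.897, 0.442, -0.0], [0.442, -0.897, 0.001], [0.0, -0.001, -1.0]], 'ft_force': [0.755, -0.343, 0.181], 'wrist_torque': [-0.018, 0.015, -0.039], 'gripper_force': 0.0, 'grip_width': 0.086} 0.0187
scene 53.432347524889884 [0.0141052 0.        0.        0.        0.       ] [[ 0.46709476 -0.71123944  0.52531984]
 [ 0.88420653  0.37648874 -0.2764689 ]
 [-0.00114142  0.59362841  0.80473847]] [ 1.14324696 -0.26741665  0.87802725]
top 53.48971663793316 [-0.12347476  0.          0.          0.          0.        ] [[ 0.01729602  0.99442992 -0.10397102]
 [-0.99984912  0.01703486 -0.00339938]
 [-0.00160931  0.10401413  0.99457452]] [0.47759849 0.0161155  1.25268475]
```

View pics/top.png

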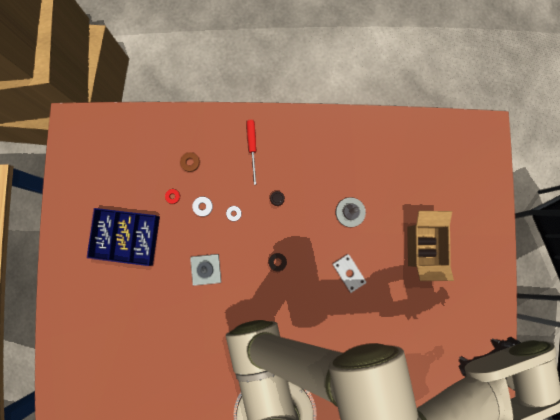

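View pics/scene.png

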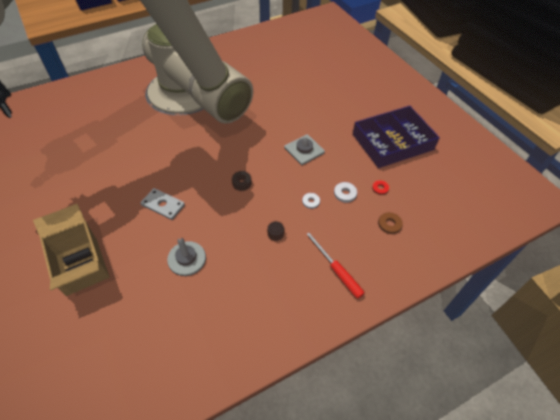

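Top view: round-footed spindle at (351,211), square short one at (205,270). The plate is at (349,273), the buffer (with hole) at (277,262) and the knob (closed) at (277,198). Disc look-alikes are large white (202,206), small white (233,213), brown (190,162) and red (173,196); I choose the large white one. Next I measure these and make one crop to check.

```bash
python3 - <<'E'
from h import *
im=grab("top"); f=im["frame"]; P=cloud(im)
g=cv2.cvtColor(f,cv2.COLOR_RGB2HSV)
# not-bench mask: differs from bench hue/sat
white=(g[...,1]<70)&(g[...,2]>90)
dark=(g[...,2]<60)
h=dict(disc=(202,206,white,.014),small=(233,213,white,.014),plate=(349,273,white,.012),knob=(277,198,dark,.032),buffer=(277,262,dark,.025))
for n,(u,v,m,z) in h.items():
    w=np.zeros(m.shape,np.uint8); w[v-24:v+25,u-24:u+25]=m[v-24:v+25,u-24:u+25]
    if n in("buffer","knob"): 
        w[:]=0; w[v-14:v+15,u-14:u+15]=m[v-14:v+15,u-14:u+15]
    cs,_=cv2.findContours(w,cv2.RETR_EXTERNAL,cv2.CHAIN_APPROX_NONE)
    c=max(cs,key=cv2.contourArea); q=onplane(im,c.reshape(-1,2),z)[:,:2]
    (cx,cy),(a,b),t=cv2.minAreaRect((q*1000).astype(np.float32))
    print(n,"centre",round(cx),round(cy),"size",round(a),round(b),"ang",round(t,1),"z",np.round(np.percentile(P[v-12:v+12,u-12:u+12,2],[5,50,98]),3))
for n,u,v in(("spindle",351,211),("short",205,270)):
    Q=P[v-25:v+25,u-25:u+25].reshape(-1,3); a=Q[(Q[:,2]>.008)&(Q[:,2]<.02)]; b=Q[(Q[:,2]>.022)&(Q[:,2]<.033)];c=Q[Q[:,2]>.04]
    mm=lambda a:np.round((a[:,:2].min(0)+a[:,:2].max(0))/2,3) if len(a) else None
    print(n,mm(a),mm(b),c.mean(0).round(3) if len(c) else None,len(c),Q[:,2].max())
cv2.imwrite("pics/crop.png",cv2.resize(cv2.cvtColor(f[150:300,155:375],cv2.COLOR_RGB2BGR),None,fx=3.6,fy=3.6,interpolation=cv2.INTER_CUBIC))
E
```

```text
disc centre 614 229 size 60 59 ang 65.1 z [-0.004  0.004  0.017]
small centre 595 134 size 42 45 ang 1.0 z [-0.004  0.001  0.015]
plate centre 422 -213 size 102 59 ang 32.7 z [-0.003  0.011  0.016]
knob centre 639 5 size 38 36 ang 45.8 z [-0.004  0.001  0.036]
buffer centre 452 1 size 50 48 ang 46.0 z [-0.003  0.002  0.029]
spindle [ 0.605 -0.216] [ 0.604 -0.217] [ 0.569 -0.153  0.391] 56 1.252684750843412
short [0.429 0.219] [0.424 0.214] [0.44  0.158 0.394] 28 1.252684750843412
```

View pics/crop.png

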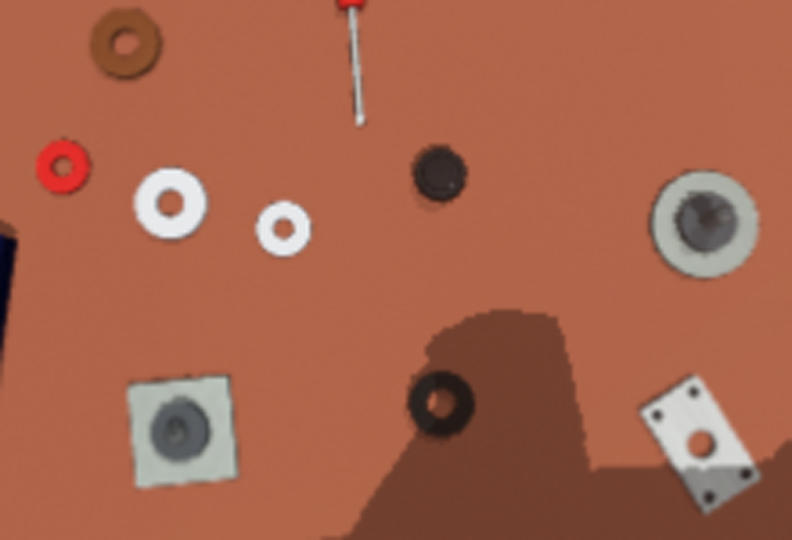

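Crop confirms it: large white washer (60 mm measured) at crop (170,203), knob closed at (440,173), buffer with hole at (440,403), plate at (700,443). Sizes match the list. Now moving above the plate.

Call:
{"method": "apply_moves", "body": {
  "series": [
    [47.3, -28.7, 10, 0, 0, 0, 1],
    [47.3, -28.7, 10, 0, 0, 0, 1],
    [47.3, -28.7, 10, 0, 0, 0, 1],
    [47.3, -28.7, 10, 0, 0, 0, 1],
    [47.3, -28.7, 10, 0, 0, 0, 1],
    [47.3, -28.7, 10, 0, 0, 0, 1],
    [0, 0, 0, 0, 0, -6.5, 1],
    [0, 0, 0, 0, 0, 0, 1],
    [0, 0, 0, 0, 0, 0, 1]
  ],
  "grip_force": 50
}}

```text
time_s: 1.27
position: [0.4213, -0.2139, 0.1713]
tool_rot: [[0.843, 0.538, -0.0], [0.538, -0.843, -0.0], [-0.0, 0.0, -1.0]]
ft_force: [-0.2, -0.7, 0.5]
grip_width: 0.085
gripper_force: 0.0
```

```bash
cat >> h.py <<'E'
def to(x,y,z,ang=None):
    "shift in tool axes (mm) to reach x,y,z (mm); turn about tool z applied afterwards"
    s=telemetry.observe(); R=np.array(s["tool_rot"]); d=np.array([x,y,z])-1000*np.array(s["position"])
    a=np.degrees(np.arctan2(R[1,0],R[0,0]))
    print("at",np.round(1000*np.array(s["position"]),1),"ang",round(a,1),"w",round(s["grip_width"]*1000,1),"t",s["time_s"],"-> shift",np.round(R.T@d,1),"turn",None if ang is None else round(-(ang-a),1))
E
python3 - <<'E'
from h import *
to(422,-213,150,32.7); im=grab("wrist"); save(im,"w1"); print(im["t"],im["mount"],im["vertical_fov"])
P=cloud(im);print(P[::70,::80,2].round(3))
E
```

```text
at [ 421.3 -213.9  171.3] ang 32.6 w 85.0 t 1.275 -> shift [ 1.1 -0.4 21.3] turn -0.1
[ 0.48973957 -0.17032706  0.31487207] [[ 1.37688753e-03  9.49132537e-01  3.14873835e-01  8.11027398e-02]
 [ 9.99999022e-01 -1.38391340e-03 -2.01251875e-04  6.85258636e-05]
 [ 2.44743416e-04  3.14873804e-01 -9.49133514e-01 -1.43553375e-01]
 [ 0.00000000e+00  0.00000000e+00  0.00000000e+00  1.00000000e+00]] 66.36552447367418
[[ 0.001  0.028  0.002  0.001  0.002  0.027  0.002]
 [ 0.001  0.001  0.001  0.001  0.001  0.003  0.001]
 [ 0.003  0.002  0.003  0.001  0.001  0.001  0.001]
 [ 0.001  0.001  0.     0.001  0.001 -0.     0.02 ]
 [ 0.     0.     0.197  0.001  0.001  0.203  0.081]
 [ 0.03   0.241  0.247  0.002  0.001  0.247  0.238]]
```

View pics/w1.png

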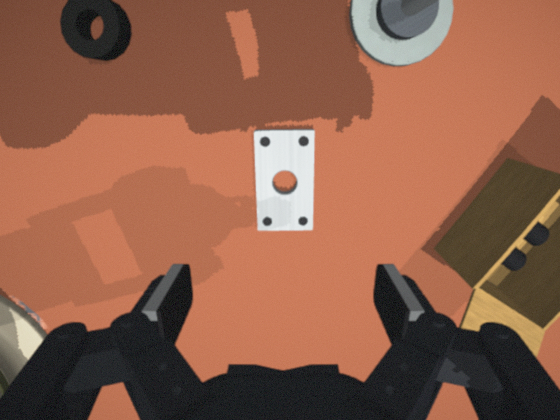

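Wrist view: the plate is upright at (285,180), spindle foot at (403,10), buffer at (96,28). The carton is well to the right of the fingers. Refining the plate and buffer positions.

```bash
cat >> h.py <<'E'
def blob(im,mask,u,v,r,z):
    w=np.zeros(mask.shape,np.uint8); a,b=max(v-r,0),max(u-r,0)
    w[a:v+r,b:u+r]=mask[a:v+r,b:u+r]
    cs,_=cv2.findContours(w,cv2.RETR_EXTERNAL,cv2.CHAIN_APPROX_NONE); c=max(cs,key=cv2.contourArea)
    q=onplane(im,c.reshape(-1,2),z)[:,:2]*1000
    R=cv2.minAreaRect(q.astype(np.float32)); print("rect",np.round(R[0],1),np.round(R[1],1),round(R[2],1)); return R
E
python3 - <<'E'
from h import *
im=grab("wrist"); g=cv2.cvtColor(im["frame"],cv2.COLOR_RGB2HSV)
w=((g[...,1]<90)&(g[...,2]>110)).astype(np.uint8); w=cv2.morphologyEx(w,cv2.MORPH_CLOSE,np.ones((9,9)))
R=blob(im,w>0,285,180,75,.012)
P=cloud(im); Q=P[0:80,330:470].reshape(-1,3); a=Q[(Q[:,2]>.009)&(Q[:,2]<.016)]
from scipy.optimize import least_squares
print("foot y range",a[:,:2].min(0),a[:,:2].max(0))
to(R[0][0],R[0][1],1)
E
```

```text
rect [ 424.  -214.2] [102.4  57.7] 33.3
foot y range [ 0.56148491 -0.26134216] [ 0.63806864 -0.17640392]
at [ 421.3 -214.   171.4] ang 32.6 w 85.1 t 1.375 -> shift [  2.2   1.6 170.4] turn None
```

Call:
{"method": "apply_moves", "body": {
  "series": [
    [2.2, 1.6, 40, 0, 0, -0.6, 1],
    [0, 0, 45, 0, 0, 0, 1],
    [0, 0, 45, 0, 0, 0, 1],
    [0, 0, 30, 0, 0, 0, 1],
    [0, 0, 10, 0, 0, 0, 1],
    [0, 0, 0, 0, 0, 0, 0.6],
    [0, 0, 0, 0, 0, 0, 0.5],
    [0, 0, 0, 0, 0, 0, 0.5],
    [0, 0, 0, 0, 0, 0, 0.4],
    [0, 0, 0, 0, 0, 0, 0.4],
    [0, 0, 0, 0, 0, 0, 0.4]
  ],
  "grip_force": 60
}}

```text
time_s: 2.75
position: [0.4246, -0.214, 0.0029]
tool_rot: [[0.836, 0.549, 0.002], [0.549, -0.836, -0.002], [0.001, 0.002, -1.0]]
ft_force: [-1.7, 0.8, 5.6]
grip_width: 0.0536
gripper_force: 62.3
```

Call:
{"method": "apply_moves", "body": {
  "series": [
    [0, 0, -15, 0, 0, 0, 0.4],
    [0, 0, -40, 0, 0, 0, 0.4],
    [0, 0, -50, 0, 0, 0, 0.4],
    [0, 0, -20, 0, 0, 0, 0.4],
    [0, 0, 0, 0, 0, 0, 0.4]
  ]
}}

```text
time_s: 3.38
position: [0.4247, -0.2139, 0.1281]
tool_rot: [[0.836, 0.549, 0.003], [0.549, -0.836, -0.003], [0.001, 0.004, -1.0]]
ft_force: [0.9, 0.7, -3.0]
grip_width: 0.0536
gripper_force: 65.0
```

```bash
python3 - <<'E'
from h import *
to(605,-217,145,None); im=grab("wrist"); save(im,"w2")
P=cloud(im); M=np.array(im["mount"])
s=telemetry.observe(); R=np.array(s["tool_rot"]);p=np.array(s["position"])
L=(P-p)@R*1000  # tool coords mm
T=L.reshape(-1,3); k=(abs(T[:,1])<20)&(abs(T[:,0])<60)&(T[:,2]>-40)&(T[:,2]<30); T=T[k]
print("plate top tool z by x:",[(x,np.round(np.median(T[(abs(T[:,0]-x)<5)][:,2]),1)) for x in(-40,-20,20,40,48) if (abs(T[:,0]-x)<5).any()])
print("by y",[(y,np.round(np.median(T[(abs(T[:,1]-y)<4)&(T[:,0]>20)][:,2]),1)) for y in(-18,0,18)], "x max",np.percentile(T[:,0],99.5))
E
```

```text
at [ 424.7 -213.9  128.1] ang 33.3 w 53.6 t 3.375 -> shift [149.  101.7 -16.3] turn None
plate top tool z by x: [(-40, np.float64(-11.2)), (-20, np.float64(-11.1)), (20, np.float64(-11.2)), (40, np.float64(-11.4)), (48, np.float64(-11.0))]
by y [(-18, np.float64(-11.3)), (0, np.float64(-11.2)), (18, np.float64(-11.3))] x max 49.46428850208171
```

View pics/w2.png

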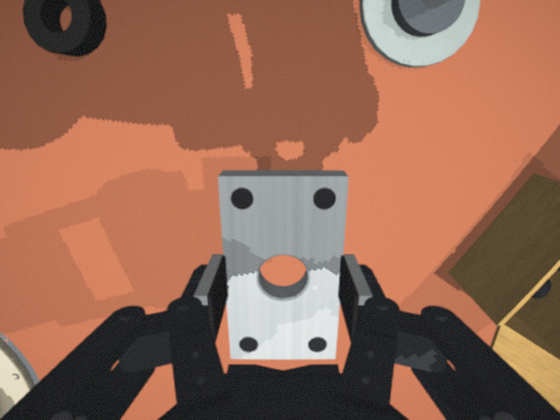

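Wrist view: the plate is held level and centred (hole at (283,275)), its underside at about TCP height. The spindle is at (425,5). I approach partway, with the spindle ahead in view, and measure its axis.

Call:
{"method": "apply_moves", "body": {
  "series": [
    [10, 25, -20, 0, 0, 0, 0.4],
    [15, 38, 0, 0, 0, 0, 0.4],
    [20, 38, 0, 0, 0, 0, 0.4],
    [10, 0, 0, 0, 0, 0, 0.4],
    [0, 0, 0, 0, 0, 0, 0.4]
  ]
}}

```text
time_s: 4.05
position: [0.5253, -0.2668, 0.1448]
tool_rot: [[0.835, 0.55, -0.003], [0.55, -0.835, 0.002], [-0.001, -0.003, -1.0]]
ft_force: [-0.8, -0.3, -3.5]
grip_width: 0.0535
gripper_force: 65.2
```

```bash
python3 - <<'E'
from h import *
im=grab("wrist"); P=cloud(im)
Q=P.reshape(-1,3); Q=Q[np.hypot(Q[:,0]-.605,Q[:,1]+.217)<.055]
def circ(a):
    A=np.c_[2*a[:,:2],np.ones(len(a))]; s=np.linalg.lstsq(A,(a[:,:2]**2).sum(1),rcond=None)[0]
    return s[:2].round(4),np.sqrt(s[2]+s[0]**2+s[1]**2).round(4)
c=Q[(Q[:,2]>.04)&(Q[:,2]<.083)]; print("post",len(c),circ(c))
t=Q[Q[:,2]>.091]; print("tip",len(t),t.mean(0) if len(t) else 0)
for lo,hi in((.009,.015),(.026,.03)):
    a=Q[(Q[:,2]>lo)&(Q[:,2]<hi)]; print(len(a),(a.min(0)+a.max(0))/2,np.ptp(a,axis=0))
to(605,-217,145)
E
```

```text
post 23 (array([ 0.6075, -0.2165]), np.float64(0.0087))
tip 4185 [ 0.5737837  -0.23633132  0.18050569]
6604 [ 0.60636619 -0.21750649  0.01252681] [0.08934945 0.0890986  0.00493478]
2539 [ 0.60676967 -0.21749846  0.02842095] [0.0479766  0.04746401 0.00315776]
at [ 524.9 -267.   145.2] ang 33.4 w 53.5 t 4.1 -> shift [94.3  2.3  0.1] turn None
```

Call:
{"method": "apply_moves", "body": {
  "series": [
    [48, 1.8, 0, 0, 0, 0, 0.4],
    [47.8, 1.7, 0, 0, 0, 0, 0.4],
    [0, 0, 0, 0, 0, 0, 0.4],
    [0, 0, 30, 0, 0, 0, 0.4],
    [0, 0, 20, 0, 0, 0, 0.4],
    [0, 0, 15, 0, 0, 0, 0.4],
    [0, 0, 0, 0, 0, 0, 0.4]
  ]
}}

```text
time_s: 4.97
position: [0.6067, -0.2181, 0.0805]
tool_rot: [[0.836, 0.549, -0.002], [0.549, -0.836, 0.001], [-0.001, -0.002, -1.0]]
ft_force: [-0.0, -1.0, -2.3]
grip_width: 0.0534
gripper_force: 65.2
```

```bash
python3 - <<'E'
from h import *
to(606.5,-217.5,35); save(grab("wrist"),"w3")
E
```

```text
at [ 606.7 -218.1   80.5] ang 33.3 w 53.4 t 4.975 -> shift [ 0.2 -0.5 45.5] turn None
```

View pics/w3.png

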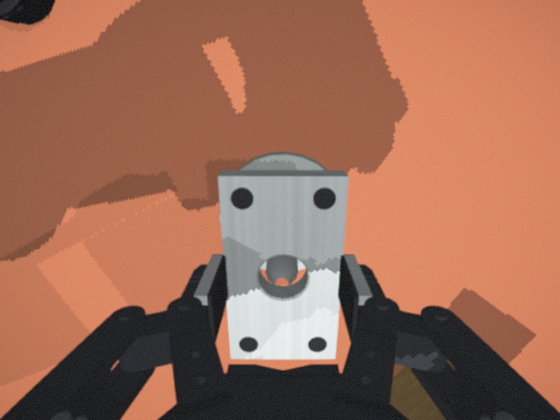

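The post tip shows inside the hole at (282,268), centred left to right with no contact force. Lowering.

Call:
{"method": "apply_moves", "body": {
  "series": [
    [0.2, -0.5, 15, 0, 0, 0, 0.4],
    [0, 0, 15, 0, 0, 0, 0.4],
    [0, 0, 12, 0, 0, 0, 0.4],
    [0, 0, 3, 0, 0, 0, 0.4],
    [0, 0, 0, 0, 0, 0, 0.4]
  ]
}}

```text
time_s: 5.65
position: [0.6076, -0.2176, 0.0362]
tool_rot: [[0.836, 0.549, -0.0], [0.549, -0.836, 0.0], [-0.0, -0.0, -1.0]]
ft_force: [0.2, 0.5, -2.8]
grip_width: 0.0538
gripper_force: 65.2
```

Call:
{"method": "apply_moves", "body": {
  "series": [
    [0, 0, 4, 0, 0, 0, 0.4],
    [0, 0, 0, 0, 0, 0, 0.4],
    [0, 0, 0, 0, 0, 0, 1],
    [0, 0, 0, 0, 0, 0, 1],
    [0, 0, 0, 0, 0, 0, 1],
    [0, 0, 0, 0, 0, 0, 1],
    [0, 0, -30, 0, 0, 0, 1],
    [0, 0, -50, 0, 0, 0, 1],
    [0, 0, -50, 0, 0, 0, 1],
    [0, 0, 0, 0, 0, 0, 1]
  ]
}}

```text
time_s: 6.9
position: [0.609, -0.2182, 0.1668]
tool_rot: [[0.835, 0.55, 0.007], [0.55, -0.835, -0.004], [0.004, 0.008, -1.0]]
ft_force: [-0.3, 0.6, -1.0]
grip_width: 0.0853
gripper_force: 0.0
```

```bash
python3 - <<'E'
from h import *
im=grab("wrist"); P=cloud(im); save(im,"w4")
Q=P.reshape(-1,3)-[.6065,-.2175,0]; c,s=np.cos(np.radians(33.3)),np.sin(np.radians(33.3))
x=(Q[:,0]*c+Q[:,1]*s)*1000; y=(-Q[:,0]*s+Q[:,1]*c)*1000; z=Q[:,2]*1000
for X in(-40,-25,25,40):
  print([ (X,Y,round(float(np.median(z[(abs(x-X)<5)&(abs(y-Y)<5)])),1)) for Y in(-18,0,18) if ((abs(x-X)<5)&(abs(y-Y)<5)).any()])
to(452,1,170,33.3)
E
```

```text
[(-40, -18, 41.2), (-40, 0, 40.7), (-40, 18, 41.0)]
[(-25, -18, 40.6), (-25, 0, 40.7), (-25, 18, 40.7)]
[(25, -18, 262.6), (25, 0, 40.9), (25, 18, 262.2)]
[(40, -18, 41.1), (40, 0, 40.9), (40, 18, 41.1)]
at [ 608.  -217.7  164. ] ang 33.3 w 85.5 t 6.95 -> shift [ -10.1 -268.5   -6.9] turn 0.0
```

The plate lies flat (top about 41 mm at all corners against 40 expected). On to the buffer.

Call:
{"method": "apply_moves", "body": {
  "series": [
    [-2, -54, 0, 0, 0, 0, 1],
    [-2, -54, 0, 0, 0, 0, 1],
    [-2, -54, 0, 0, 0, 0, 1],
    [-2, -54, 0, 0, 0, 0, 1],
    [-2, -52.5, 0, 0, 0, 0, 1],
    [0, 0, 0, 0, 0, 0, 1],
    [0, 0, 0, 0, 0, 0, 1]
  ]
}}

```text
time_s: 7.82
position: [0.4518, 0.0011, 0.1618]
tool_rot: [[0.835, 0.55, -0.001], [0.55, -0.835, 0.0], [-0.001, -0.0, -1.0]]
ft_force: [0.5, -0.1, -0.0]
grip_width: 0.0855
gripper_force: 0.0
```

```bash
cat >> h.py <<'E'
def ring(im,x,y,z,tol=.004,r=.05):
    "centre of the flat top at height z (m) near x,y from the depth map"
    Q=cloud(im).reshape(-1,3); a=Q[(np.hypot(Q[:,0]-x,Q[:,1]-y)<r)&(abs(Q[:,2]-z)<tol)][:,:2]*1000
    (c,rad)=cv2.minEnclosingCircle(a.astype(np.float32)); lo,hi=np.percentile(a,[.5,99.5],axis=0)
    print("top at",z,"n",len(a),"circle",np.round(c,1),round(rad,1),"box centre",np.round((lo+hi)/2,1),"size",np.round(hi-lo,1)); return (lo+hi)/2
E
python3 - <<'E'
from h import *
im=grab("wrist"); c=ring(im,.452,.001,.025); to(c[0],c[1],10)
save(im,"w5")
E
```

```text
top at 0.025 n 2146 circle [454.7   0.9] 26.8 box centre [454.9   0.9] size [51.5 51.5]
at [452.1   0.8 161.8] ang 33.3 w 85.3 t 7.875 -> shift [  2.5   1.4 151.8] turn None
```

Call:
{"method": "apply_moves", "body": {
  "series": [
    [2.5, 1.4, 40, 0, 0, 0, 1],
    [0, 0, 45, 0, 0, 0, 1],
    [0, 0, 45, 0, 0, 0, 1],
    [0, 0, 24, 0, 0, 0, 1],
    [0, 0, 0, 0, 0, 0, 1],
    [0, 0, 0, 0, 0, 0, 0.5],
    [0, 0, 0, 0, 0, 0, 0.4],
    [0, 0, 0, 0, 0, 0, 0.4],
    [0, 0, 0, 0, 0, 0, 0.4],
    [0, 0, 0, 0, 0, 0, 0.4],
    [0, 0, 0, 0, 0, 0, 0.4]
  ],
  "grip_force": 40
}}

```text
time_s: 9.25
position: [0.4552, 0.0012, 0.0098]
tool_rot: [[0.835, 0.55, 0.003], [0.55, -0.835, -0.001], [0.002, 0.002, -1.0]]
ft_force: [-2.1, -0.5, 8.4]
grip_width: 0.0528
gripper_force: 40.4
```

Call:
{"method": "apply_moves", "body": {
  "series": [
    [0, 0, -20, 0, 0, 0, 0.4],
    [0, 0, -50, 0, 0, 0, 0.4],
    [0, 0, -50, 0, 0, 0, 0.4],
    [0, 0, -22, 0, 0, 0, 0.4],
    [0, 0, 0, 0, 0, 0, 0.4],
    [0, 0, 0, 0, 0, 0, 0.4]
  ]
}}

```text
time_s: 10.0
position: [0.454, 0.0016, 0.1496]
tool_rot: [[0.836, 0.549, -0.001], [0.549, -0.836, 0.0], [-0.001, -0.001, -1.0]]
ft_force: [0.2, 0.5, -1.2]
grip_width: 0.0524
gripper_force: 42.3
```

```bash
python3 - <<'E'
from h import *
im=grab("wrist"); save(im,"w6"); s=telemetry.observe(); p=s["position"]
for dz in (.012,.016,.020,.024): 
  try: ring(im,p[0],p[1],p[2]+dz,.002,.04)
  except Exception as e: print(dz,"none")
to(606.5,-217.5,150)
E
```

```text
top at 0.161348329887822 n 842 circle [459.7   4.8] 38.5 box centre [460.1   5.3] size [42.  62.8]
top at 0.165348329887822 n 7598 circle [459.5   5.3] 39.4 box centre [454.2   4.9] size [52.2 60.1]
top at 0.16934832988782197 n 401 circle [459.6   5.3] 39.4 box centre [456.4   5.4] size [50.1 65.4]
top at 0.17334832988782198 n 434 circle [459.8   5.5] 39.2 box centre [456.2   5.5] size [50.7 65. ]
at [454.    1.7 149.3] ang 33.3 w 52.1 t 10.05 -> shift [  7.  266.9  -1.1] turn None
```

View pics/w6.png

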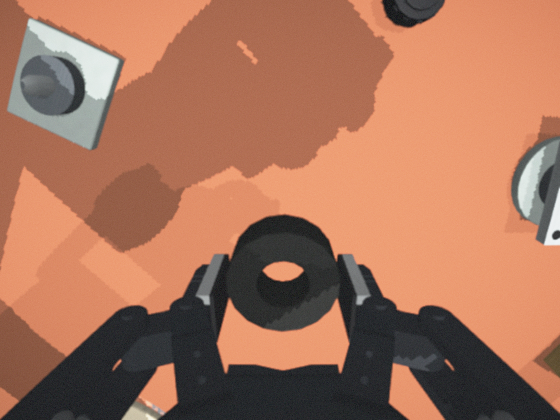

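The buffer is held level and centred (hole at (283,270)), its underside about 9 mm below the TCP. Carrying it over the spindle.

Call:
{"method": "apply_moves", "body": {
  "series": [
    [1.4, 53.4, -1, 0, 0, 0, 0.4],
    [1.4, 53.4, 0, 0, 0, 0, 0.4],
    [1.4, 53.4, 0, 0, 0, 0, 0.4],
    [1.4, 53.4, 0, 0, 0, 0, 0.4],
    [1.4, 53.3, 0, 0, 0, 0, 0.4],
    [0, 0, 0, 0, 0, 0, 0.4],
    [0, 0, 0, 0, 0, 0, 0.4],
    [0, 0, 30, 0, 0, 0, 0.4],
    [0, 0, 10, 0, 0, 0, 0.4],
    [0, 0, 0, 0, 0, 0, 0.4]
  ]
}}

```text
time_s: 11.3
position: [0.6067, -0.2169, 0.1111]
tool_rot: [[0.835, 0.55, -0.001], [0.55, -0.835, 0.001], [-0.001, -0.001, -1.0]]
ft_force: [0.3, -0.2, -0.3]
grip_width: 0.0519
gripper_force: 42.3
```

```bash
python3 - <<'E'
from h import *
im=grab("wrist"); save(im,"w7"); to(606.5,-217.5,52)
E
```

```text
at [ 607.1 -217.2  111.9] ang 33.4 w 51.9 t 11.35 -> shift [-0.7 -0.1 59.9] turn None
```

View pics/w7.png

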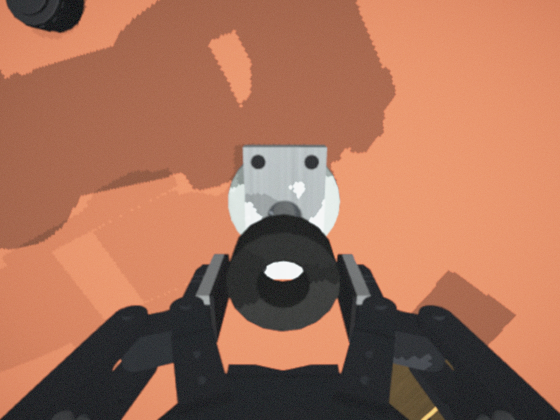

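The buffer at (284,270) lines up sideways with the post and plate behind it. Lowering in stages.

Call:
{"method": "apply_moves", "body": {
  "series": [
    [-0.7, 0, 8, 0, 0, 0, 0.4],
    [0, 0, 8, 0, 0, 0, 0.4],
    [0, 0, 5, 0, 0, 0, 0.4],
    [0, 0, 0, 0, 0, 0, 0.4]
  ]
}}

```text
time_s: 11.85
position: [0.6063, -0.218, 0.0898]
tool_rot: [[0.836, 0.549, -0.001], [0.549, -0.836, 0.0], [-0.0, -0.001, -1.0]]
ft_force: [0.2, 0.8, -1.1]
grip_width: 0.052
gripper_force: 42.3
```

Call:
{"method": "apply_moves", "body": {
  "series": [
    [0, 0, 15, 0, 0, 0, 0.4],
    [0, 0, 13, 0, 0, 0, 0.4],
    [0, 0, 8, 0, 0, 0, 0.4],
    [0, 0, 2, 0, 0, 0, 0.4],
    [0, 0, 0, 0, 0, 0, 0.4]
  ]
}}

```text
time_s: 12.48
position: [0.6066, -0.2181, 0.0524]
tool_rot: [[0.836, 0.549, 0.0], [0.549, -0.836, -0.0], [0.0, 0.0, -1.0]]
ft_force: [-0.7, -0.1, -0.9]
grip_width: 0.0524
gripper_force: 42.3
```

Call:
{"method": "apply_moves", "body": {
  "series": [
    [0, 0, 1.5, 0, 0, 0, 0.4],
    [0, 0, 0, 0, 0, 0, 1],
    [0, 0, 0, 0, 0, 0, 1],
    [0, 0, 0, 0, 0, 0, 1],
    [0, 0, 0, 0, 0, 0, 1],
    [0, 0, -20, 0, 0, 0, 1],
    [0, 0, -50, 0, 0, 0, 1],
    [0, 0, -50, 0, 0, 0, 1],
    [0, 0, 0, 0, 0, 0, 1],
    [0, 0, 0, 0, 0, 0, 1]
  ]
}}

```text
time_s: 13.72
position: [0.6061, -0.2178, 0.1701]
tool_rot: [[0.836, 0.549, -0.001], [0.549, -0.836, 0.001], [-0.001, -0.001, -1.0]]
ft_force: [-0.1, 0.5, -1.0]
grip_width: 0.0853
gripper_force: 0.0
```

```bash
python3 - <<'E'
from h import *
im=grab("wrist"); save(im,"w8"); ring(im,.6065,-.2175,.065,.003); ring(im,.6065,-.2175,.040,.003,.06)
to(614,229,170)
E
```

```text
top at 0.065 n 2591 circle [ 605.8 -218.7] 27.0 box centre [ 606.3 -218.3] size [51.3 51.3]
top at 0.04 n 3478 circle [ 606.8 -218.1] 56.9 box centre [ 607.1 -217.8] size [106.8  94.9]
at [ 605.9 -217.7  169.4] ang 33.3 w 85.6 t 13.775 -> shift [ 252.2 -368.8   -0. ] turn None
```

The buffer is seated: top at 65 mm, centred within 1 mm. On to the large white washer.

Call:
{"method": "apply_moves", "body": {
  "series": [
    [31.5, -46.1, 0, 0, 0, 0, 1],
    [31.5, -46.1, 0, 0, 0, 0, 1],
    [31.5, -46.1, 0, 0, 0, 0, 1],
    [31.5, -46.1, 0, 0, 0, 0, 1],
    [31.5, -46.1, 0, 0, 0, 0, 1],
    [31.5, -46.1, 0, 0, 0, 0, 1],
    [31.5, -46.1, 0, 0, 0, 0, 1],
    [31.5, -46.1, 0, 0, 0, 0, 1],
    [0, 0, 0, 0, 0, 0, 1],
    [0, 0, 0, 0, 0, 0, 1]
  ]
}}

```text
time_s: 15.02
position: [0.614, 0.2282, 0.1695]
tool_rot: [[0.835, 0.55, -0.002], [0.55, -0.835, -0.001], [-0.002, -0.001, -1.0]]
ft_force: [0.3, -0.2, 0.5]
grip_width: 0.0855
gripper_force: 0.0
```

```bash
python3 - <<'E'
from h import *
im=grab("wrist"); save(im,"w9"); c=ring(im,.614,.229,.014,.004,.045); to(c[0],c[1],1)
E
```

```text
top at 0.014 n 2476 circle [616.5 230.1] 29.9 box centre [617.  230.3] size [57.1 57.1]
at [614.3 227.5 169.9] ang 33.3 w 85.4 t 15.075 -> shift [  4.1  -0.7 168.9] turn None
```

View pics/w9.png

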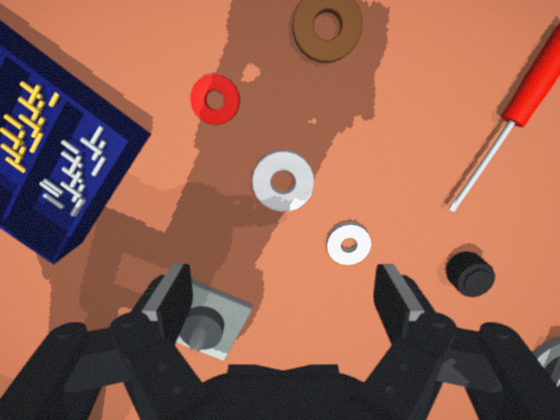

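The large white washer is at (283,181). The small white one at (349,243) and the short spindle at (215,325) are clear of the fingers.

Call:
{"method": "apply_moves", "body": {
  "series": [
    [4, -0.7, 40, 0, 0, 0, 1],
    [0, 0, 45, 0, 0, 0, 1],
    [0, 0, 45, 0, 0, 0, 1],
    [0, 0, 28, 0, 0, 0, 1],
    [0, 0, 9, 0, 0, 0, 1],
    [0, 0, 0, 0, 0, 0, 0.6],
    [0, 0, 0, 0, 0, 0, 0.5],
    [0, 0, 0, 0, 0, 0, 0.4],
    [0, 0, 0, 0, 0, 0, 0.4],
    [0, 0, 0, 0, 0, 0, 0.4],
    [0, 0, 0, 0, 0, 0, 0.4]
  ],
  "grip_force": 50
}}

```text
time_s: 16.45
position: [0.6182, 0.231, 0.0062]
tool_rot: [[0.836, 0.549, 0.003], [0.549, -0.836, -0.0], [0.003, 0.002, -1.0]]
ft_force: [-2.4, -2.6, 5.6]
grip_width: 0.0563
gripper_force: 51.9
```

Call:
{"method": "apply_moves", "body": {
  "series": [
    [0, 0, -20, 0, 0, 0, 0.4],
    [0, 0, -50, 0, 0, 0, 0.4],
    [0, 0, -50, 0, 0, 0, 0.4],
    [0, 0, -28, 0, 0, 0, 0.4],
    [0, 0, 0, 0, 0, 0, 0.4],
    [0, 0, 0, 0, 0, 0, 0.4]
  ]
}}

```text
time_s: 17.2
position: [0.6168, 0.2312, 0.1509]
tool_rot: [[0.836, 0.549, -0.001], [0.549, -0.836, -0.0], [-0.001, -0.001, -1.0]]
ft_force: [-0.5, 0.5, -1.7]
grip_width: 0.0566
gripper_force: 53.6
```

```bash
cat >> h.py <<'E'
def held(im):
    s=telemetry.observe(); R=np.array(s["tool_rot"]); L=((cloud(im)-s["position"])@R*1000).reshape(-1,3)
    T=L[(np.abs(L[:,1])<20)&(np.abs(L[:,0])<45)&(L[:,2]>-45)&(L[:,2]<10)]; m=np.median(T[:,2])
    for x in(-24,-15,15,24):
        a=T[abs(T[:,0]-x)<3][:,2]; print(x,len(a),np.round(np.median(a),1) if len(a) else "")
    U=T[(abs(T[:,2]-m)<3)]; print("top z",m.round(1),"x range",np.percentile(U[:,0],[.5,99.5]).round(1)); 
    for y in (-16,0,16): print("y",y,np.median(U[abs(U[:,1]-y)<3][:,2]).round(1))
E
python3 - <<'E'
from h import *
im=grab("wrist"); save(im,"w10"); held(im); to(606.5,-217.5,150)
E
```

```text
-24 709 -9.0
-15 1120 -8.6
15 998 -9.0
24 1189 -8.3
top z -8.8 x range [-30.4  27.4]
y -16 -9.0
y 0 -8.9
y 16 -9.0
at [616.7 231.2 150.4] ang 33.3 w 55.9 t 17.25 -> shift [-255.   369.3    0.6] turn None
```

Call:
{"method": "apply_moves", "body": {
  "series": [
    [-31.7, 46.2, 0, 0, 0, 0, 0.4],
    [-31.7, 46.2, 0, 0, 0, 0, 0.4],
    [-31.7, 46.2, 0, 0, 0, 0, 0.4],
    [-31.7, 46.2, 0, 0, 0, 0, 0.4],
    [-31.7, 46.2, 0, 0, 0, 0, 0.4],
    [-31.7, 46.2, 0, 0, 0, 0, 0.4],
    [-31.7, 46.1, 0, 0, 0, 0, 0.4],
    [-31.6, 46, 0, 0, 0, 0, 0.4],
    [0, 0, 0, 0, 0, 0, 0.4],
    [0, 0, 0, 0, 0, 0, 0.4],
    [0, 0, 30, 0, 0, 0, 0.4],
    [0, 0, 10, 0, 0, 0, 0.4]
  ]
}}

```text
time_s: 18.75
position: [0.6079, -0.2146, 0.11]
tool_rot: [[0.835, 0.551, -0.003], [0.551, -0.835, 0.002], [-0.002, -0.003, -1.0]]
ft_force: [-0.8, -0.4, -1.0]
grip_width: 0.0566
gripper_force: 53.6
```

```bash
python3 - <<'E'
from h import *
im=grab("wrist"); save(im,"w11"); to(607.8,-216.7,73)
E
```

```text
at [ 607.8 -214.7  109.4] ang 33.4 w 56.0 t 18.8 -> shift [-1.   1.8 36.4] turn None
```

View pics/w11.png

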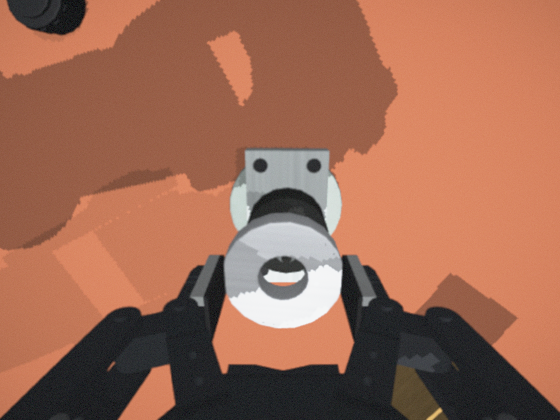

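The washer is level at (284,270), with the spindle tip just coming into its hole. I correct by 2 mm and lower.

Call:
{"method": "apply_moves", "body": {
  "series": [
    [-1, 1.8, 0, 0, 0, 0, 0.4],
    [0, 0, 12, 0, 0, 0, 0.4],
    [0, 0, 10, 0, 0, 0, 0.4],
    [0, 0, 10, 0, 0, 0, 0.4],
    [0, 0, 4, 0, 0, 0, 0.4],
    [0, 0, 0, 0, 0, 0, 0.4]
  ]
}}

```text
time_s: 19.55
position: [0.6085, -0.2185, 0.0755]
tool_rot: [[0.836, 0.549, -0.0], [0.549, -0.836, 0.0], [-0.0, -0.0, -1.0]]
ft_force: [-0.3, -0.4, -1.2]
grip_width: 0.0565
gripper_force: 53.6
```

Call:
{"method": "apply_moves", "body": {
  "series": [
    [0, 0, 3.5, 0, 0, 0, 0.4],
    [0, 0, 0, 0, 0, 0, 0.4],
    [0, 0, 0, 0, 0, 0, 1],
    [0, 0, 0, 0, 0, 0, 1],
    [0, 0, 0, 0, 0, 0, 1],
    [0, 0, 0, 0, 0, 0, 1],
    [0, 0, -20, 0, 0, 0, 1],
    [0, 0, -50, 0, 0, 0, 1],
    [0, 0, -40, 0, 0, 0, 1],
    [0, 0, 0, 0, 0, 0, 1],
    [0, 0, 0, 0, 0, 0, 1]
  ]
}}

```text
time_s: 20.92
position: [0.6082, -0.2184, 0.1815]
tool_rot: [[0.836, 0.549, -0.001], [0.549, -0.836, 0.001], [-0.001, -0.001, -1.0]]
ft_force: [-0.4, 0.0, -0.9]
grip_width: 0.0852
gripper_force: 0.0
```

```bash
python3 - <<'E'
from h import *
im=grab("wrist"); save(im,"w12"); ring(im,.6065,-.2175,.079,.003)
Q=cloud(im).reshape(-1,3)
for a in range(0,360,45):
    x,y=.6065+.021*np.cos(np.radians(a)),-.2175+.021*np.sin(np.radians(a)); print(a,np.median(Q[np.hypot(Q[:,0]-x,Q[:,1]-y)<.005][:,2]).round(4),end=" ")
to(639,5,180)
E
```

```text
top at 0.079 n 3449 circle [ 606.8 -219.6] 30.0 box centre [ 607.4 -219.2] size [57.1 57. ]
0 0.275 45 0.0799 90 0.262 135 0.0797 180 0.0796 225 0.0798 270 0.0798 315 0.0797 at [ 608.1 -218.3  181. ] ang 33.3 w 85.5 t 20.975 -> shift [ 148.5 -169.6    1.2] turn None
```

The washer lies flat at 79 mm. Now the knob.

Call:
{"method": "apply_moves", "body": {
  "series": [
    [37.1, -42.4, 0, 0, 0, 0, 1],
    [37.1, -42.4, 0, 0, 0, 0, 1],
    [37.1, -42.4, 0, 0, 0, 0, 1],
    [37.1, -42.4, 0, 0, 0, 0, 1],
    [0, 0, 0, 0, 0, 0, 1],
    [0, 0, 0, 0, 0, 0, 1]
  ]
}}

```text
time_s: 21.72
position: [0.6391, 0.0044, 0.1813]
tool_rot: [[0.835, 0.55, -0.002], [0.55, -0.835, -0.0], [-0.002, -0.001, -1.0]]
ft_force: [-0.5, -0.5, -0.0]
grip_width: 0.0853
gripper_force: 0.0
```

```bash
python3 - <<'E'
from h import *
im=grab("wrist"); save(im,"w13"); c=ring(im,.639,.003,.032,.006,.045); to(c[0],c[1],12)
E
```

```text
top at 0.032 n 1485 circle [643.3   4.8] 21.6 box centre [643.7   5.1] size [40.1 39.9]
at [639.2   3.7 181.5] ang 33.3 w 85.7 t 21.775 -> shift [  4.8   1.4 169.5] turn None
```

View pics/w13.png

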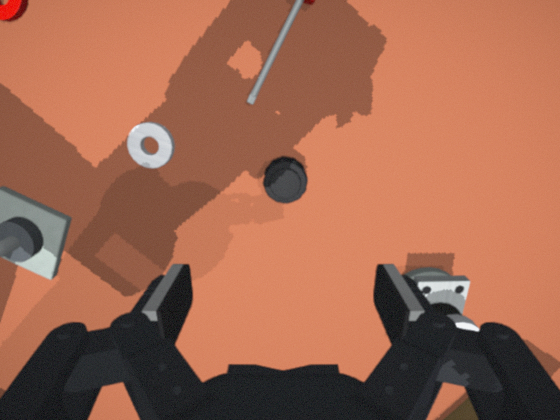

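The knob is at (286,180), closed top up. The screwdriver tip at (250,103) is well clear.

Call:
{"method": "apply_moves", "body": {
  "series": [
    [4.5, 1.2, 45, 0, 0, 0, 1],
    [0, 0, 45, 0, 0, 0, 1],
    [0, 0, 45, 0, 0, 0, 1],
    [0, 0, 32, 0, 0, 0, 1],
    [0, 0, 8, 0, 0, 0, 1],
    [0, 0, 0, 0, 0, 0, 0.5],
    [0, 0, 0, 0, 0, 0, 0.4],
    [0, 0, 0, 0, 0, 0, 0.3],
    [0, 0, 0, 0, 0, 0, 0.3],
    [0, 0, 0, 0, 0, 0, 0.3],
    [0, 0, 0, 0, 0, 0, 0.3],
    [0, 0, 0, 0, 0, 0, 0.3]
  ],
  "grip_force": 40
}}

```text
time_s: 23.28
position: [0.6446, 0.0059, 0.009]
tool_rot: [[0.835, 0.55, 0.003], [0.55, -0.835, -0.001], [0.002, 0.002, -1.0]]
ft_force: [-2.0, -2.0, 7.0]
grip_width: 0.0405
gripper_force: 40.5
```

Call:
{"method": "apply_moves", "body": {
  "series": [
    [0, 0, -20, 0, 0, 0, 0.3],
    [0, 0, -50, 0, 0, 0, 0.3],
    [0, 0, -50, 0, 0, 0, 0.3],
    [0, 0, -24, 0, 0, 0, 0.3],
    [0, 0, 0, 0, 0, 0, 0.3],
    [0, 0, 0, 0, 0, 0, 0.3]
  ]
}}

```text
time_s: 24.02
position: [0.6432, 0.0063, 0.1499]
tool_rot: [[0.835, 0.549, -0.002], [0.549, -0.835, 0.0], [-0.002, -0.002, -1.0]]
ft_force: [-0.8, 0.1, -1.3]
grip_width: 0.0405
gripper_force: 40.7
```

```bash
python3 - <<'E'
from h import *
im=grab("wrist"); save(im,"w14"); held(im); to(606.5,-217.5,150)
E
```

```text
-24 47 -21.6
-15 470 -25.1
15 1825 -18.4
24 0 
top z -22.4 x range [-21.7  18.5]
y -16 -22.0
y 0 -22.2
y 16 -22.0
at [643.1   6.3 149.6] ang 33.3 w 40.3 t 24.075 -> shift [-153.6  166.9   -0.4] turn None
```

View pics/w14.png

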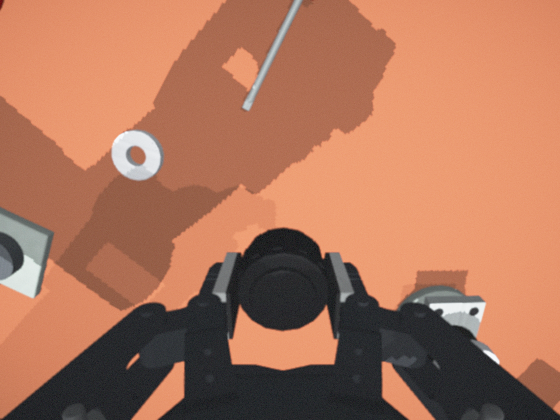

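The knob is held between the pads, top face at (283,285). I check whether it is tilted.

```bash
python3 - <<'E'
from h import *
im=grab("wrist"); s=telemetry.observe(); R=np.array(s["tool_rot"]); L=((cloud(im)-s["position"])@R*1000).reshape(-1,3)
T=L[(L[:,2]<-12)&(L[:,2]>-40)&(np.abs(L[:,1])<14)]
for x in range(-24,27,4):
    a=T[(abs(T[:,0]-x)<2)&(abs(T[:,1])<6)][:,2]; print(x,len(a),np.round(np.median(a),1) if len(a) else "")
m=T[(np.hypot(T[:,0]+1,T[:,1])<13)]; A=np.c_[m[:,:2],np.ones(len(m))]; print(np.linalg.lstsq(A,m[:,2],rcond=None)[0])
E
```

```text
-24 12 -20.9
-20 108 -21.8
-16 93 -25.5
-12 202 -25.7
-8 212 -25.7
-4 217 -25.7
0 219 -25.6
4 213 -25.7
8 240 -25.7
12 363 -23.4
16 338 -21.3
20 196 -17.0
24 0 
[ 1.53588534e-02  4.62136901e-04 -2.56192507e+01]
```

Level; underside 8.3 mm below the TCP. Carrying it over.

Call:
{"method": "apply_moves", "body": {
  "series": [
    [-38, 41.8, 0, 0, 0, 0, 0.3],
    [-38, 41.7, 0, 0, 0, 0, 0.3],
    [-38, 41.7, 0, 0, 0, 0, 0.3],
    [-38, 41.7, 0, 0, 0, 0, 0.3],
    [0, 0, 0, 0, 0, 0, 0.3],
    [0, 0, 20, 0, 0, 0, 0.3],
    [0, 0, 10, 0, 0, 0, 0.3],
    [0, 0, 0, 0, 0, 0, 0.3],
    [0, 0, 0, 0, 0, 0, 0.3]
  ]
}}

```text
time_s: 25.25
position: [0.6089, -0.2165, 0.1218]
tool_rot: [[0.835, 0.55, 0.001], [0.55, -0.835, -0.0], [0.0, 0.001, -1.0]]
ft_force: [-0.4, 0.4, -0.8]
grip_width: 0.0406
gripper_force: 40.8
```

```bash
python3 - <<'E'
from h import *
to(607.8,-216.9,90)
E
```

```text
at [ 608.9 -216.5  121.8] ang 33.4 w 40.6 t 25.25 -> shift [-1.1 -0.3 31.8] turn None
```

Call:
{"method": "apply_moves", "body": {
  "series": [
    [-1.1, -0.3, 8, 0, 0, 0, 0.3],
    [0, 0, 8, 0, 0, 0, 0.3],
    [0, 0, 8, 0, 0, 0, 0.3],
    [0, 0, 7, 0, 0, 0, 0.3],
    [0, 0, 0, 0, 0, 0, 0.3],
    [0, 0, 0, 0, 0, 0, 0.3]
  ]
}}

```text
time_s: 26.0
position: [0.6076, -0.2172, 0.0905]
tool_rot: [[0.836, 0.549, 0.0], [0.549, -0.836, -0.0], [0.0, 0.0, -1.0]]
ft_force: [-0.3, 0.1, -0.2]
grip_width: 0.0406
gripper_force: 40.8
```

Call:
{"method": "apply_moves", "body": {
  "series": [
    [0, 0, 2, 0, 0, 0, 0.3],
    [0, 0, 0, 0, 0, 0, 0.3],
    [0, 0, 0, 0, 0, 0, 1],
    [0, 0, 0, 0, 0, 0, 1],
    [0, 0, 0, 0, 0, 0, 1],
    [0, 0, 0, 0, 0, 0, 1],
    [0, 0, -20, 0, 0, 0, 1],
    [0, 0, -50, 0, 0, 0, 1],
    [0, 0, -40, 0, 0, 0, 1],
    [0, 0, 0, 0, 0, 0, 1],
    [0, 0, 0, 0, 0, 0, 1]
  ]
}}

```text
time_s: 27.38
position: [0.6071, -0.217, 0.1975]
tool_rot: [[0.836, 0.549, -0.001], [0.549, -0.836, 0.001], [-0.001, -0.001, -1.0]]
ft_force: [-0.8, 0.0, -0.0]
grip_width: 0.0854
gripper_force: 0.0
```

```bash
python3 - <<'E'
from h import *
im=grab("wrist"); ring(im,.6065,-.2175,.113,.0025,.03); ring(im,.6065,-.2175,.079,.003,.04)
Q=cloud(im).reshape(-1,3); m=Q[(np.hypot(Q[:,0]-.6065,Q[:,1]+.2175)<.012)&(Q[:,2]<.14)]
print(np.linalg.lstsq(np.c_[m[:,:2]-[.6065,-.2175],np.ones(len(m))],m[:,2],rcond=None)[0])
s=grab("scene"); save(s,"final"); print(telemetry.observe()["time_s"])
f=cv2.cvtColor(s["frame"],cv2.COLOR_RGB2BGR)
cv2.imwrite("pics/fin.png",cv2.resize(f[120:330,20:420],None,fx=2,fy=2,interpolation=cv2.INTER_CUBIC))
E
```

```text
top at 0.113 n 1221 circle [ 606.1 -218. ] 19.8 box centre [ 605.4 -218.1] size [33.3 35. ]
top at 0.079 n 1237 circle [ 607.2 -219.4] 29.7 box centre [ 610.  -219.2] size [52.9 57.9]
[ 0.00237949 -0.00437071  0.11378062]
27.475
```

View pics/fin.png

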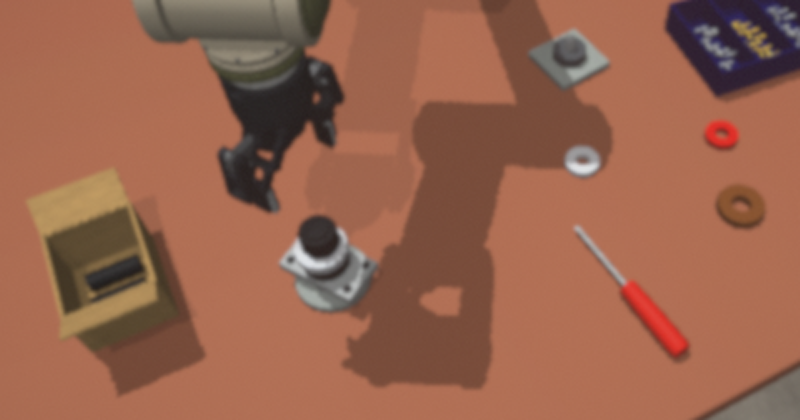

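The stack at (325,260) is complete: plate, buffer, washer and knob, level, with the top at 113 mm as expected. The short spindle at (570,55) is empty, the bystanders are in place and the gripper is clear. Handing in.

```bash
python3 -c "
from rig import env
print(env.close_job())"
```

```text
the job is handed in; nothing more can be done
None
```

The swivel is built on the tall round-footed spindle (plate, buffer, washer, knob, each measured flat), the short spindle is empty, nothing else was moved, and the job is handed in at about 27.5 s.

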